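# Find the weak spring clip by tugging its test card

### The job

One of the three spring clips in the rack has gone weak: draw each clip's test card about 12 mm out of its jaws, one after another, leaving all three drawn, and feel which one slides much more easily. Then push the cards of the two good clips fully home again, leaving those clips seated in the rack, and lift the weak clip out and stand it upright in the empty grey tray with its card still in its jaws. Work gently, with no shove or pull over 25 N, and leave everything else alone.

Things in the scene. Friction and masses are not known exactly. Their poses are not given: they have to be found in the camera images.
- rack: Fixed test rack: three aluminium pocket blocks (each on a 100 x 64 x 6 mm foot, walls to 28 mm above the table) in a row along y, 165 mm apart, joined by a low rail, a spring clip standing in each. Origin: under the middle block, on the table; +x from the clips' mouths to their backs, +y towards the left block, z up.
- pocket_left (a point): Centre of the floor of the left pocket (58 x 30 mm, 22 mm deep, floor 6 mm above the table); axes as the rack's. The clip's foot, 56 x 28 mm, stands in it with 1 mm play, centred here; lift it straight up. A clip is of steel, 0.3 to 0.45 kg; all heights here are above this floor: foot 0 to 24 mm, lower jaw plate 24 to 30 mm, x -60 to 32 mm, 32 mm wide.
- card_left: Test card clamped in the left clip, 30 g: level aluminium blade 78 x 22 x 3 mm, upright tab at its outer end. Origin: middle of its inner end, underside; x, z as the rack's. Fully home, the inner end stands against the lug: origin at x 8, z 30 mm from the pocket's point (give or take the clip's 1 mm play); it starts 0 to 3 mm short. Draws out to -x; past 32 mm it falls out. Binds if its tab is borne down on.
- card_left_tab (a point): Centre of that card's white plastic tab, to hold it by: 10 mm thick (x), 24 mm wide (y), 30 mm tall (36 to 66 mm above the table), 75 mm to -x of the card's origin.
- pocket_middle (a point): Centre of the floor of the middle pocket (58 x 30 mm, 22 mm deep, floor 6 mm above the table); axes as the rack's. The clip's foot, 56 x 28 mm, stands in it with 1 mm play, centred here; lift it straight up. At the clip's back stands an upright steel lug to lift it by: 24 x 24 mm, centre at x 20 mm, 30 to 72 mm above this floor. The sprung upper jaw bears on the card at x -24 mm; its top is 41 mm up.
- card_middle: Test card clamped in the middle clip, 30 g: level aluminium blade 78 x 22 x 3 mm, upright tab at its outer end. Origin: middle of its inner end, underside; x, z as the rack's. Fully home, the inner end stands against the lug: origin at x 8, z 30 mm from the pocket's point (give or take the clip's 1 mm play); it starts 0 to 3 mm short. Draws out to -x; past 32 mm it falls out. Binds if its tab is borne down on.
- card_middle_tab (a point): Centre of that card's white plastic tab, to hold it by: 10 mm thick (x), 24 mm wide (y), 30 mm tall (36 to 66 mm above the table), 75 mm to -x of the card's origin.
- pocket_right (a point): Centre of the floor of the right pocket (58 x 30 mm, 22 mm deep, floor 6 mm above the table); axes as the rack's. The clip's foot, 56 x 28 mm, stands in it with 1 mm play, centred here; lift it straight up. The clips look alike: two are strong (the card slides at about 5 to 10 N), one is weak (1 to 3 N); both read less at a stop; which pocket it is in changes.
- card_right: Test card clamped in the right clip, 30 g: level aluminium blade 78 x 22 x 3 mm, upright tab at its outer end. Origin: middle of its inner end, underside; x, z as the rack's. Fully home, the inner end stands against the lug: origin at x 8, z 30 mm from the pocket's point (give or take the clip's 1 mm play); it starts 0 to 3 mm short. Draws out to -x; past 32 mm it falls out. Binds if its tab is borne down on.
- card_right_tab (a point): Centre of that card's white plastic tab, to hold it by: 10 mm thick (x), 24 mm wide (y), 30 mm tall (36 to 66 mm above the table), 75 mm to -x of the card's origin.
- tray: Empty grey open tray, fixed, 190 x 140 x 25 mm outside, walls and floor 4 mm thick. Origin: centre of the underside, on the table; x along its 190 mm side, z up.
- bolt: Bystander: steel hex bolt lying between two blocks of the rack, 54 mm long, 22 mm tall. Leave it alone.
- collar: Bystander: steel shaft collar between two blocks of the rack, 34 mm across, 14 mm tall. Leave it alone.
- bracket: Bystander: white bent sheet bracket, 70 x 50 x 44 mm. Leave it alone.
- squeeze_bottle: Bystander: white squeeze bottle with a red cap, 66 mm across, 170 mm tall. Leave it alone.
- screwdriver: Bystander: screwdriver with a red handle. Leave it alone.
- wrench: Bystander: flat steel wrench. Leave it alone.
- screw_jar: Bystander: clear jar with a steel cap, 60 mm across, 70 mm tall. Leave it alone.
Things that resemble listed ones, but are neither listed nor needed, are in the scene too. Leave any green look-alike of the card_left alone. Leave any black or pink look-alike of the card_middle alone.

How it is judged (in metres and radians):
On the way:
1. all three test cards stand drawn out of their clips at the same time, each 7 to 25 mm short of home (x of card_left in the frame of pocket_left between -0.017 and 0.001 m and z of card_left in the frame of pocket_left above 0.026 m and x of card_middle in the frame of pocket_middle between -0.017 and 0.001 m and z of card_middle in the frame of pocket_middle above 0.026 m and x of card_right in the frame of pocket_right between -0.017 and 0.001 m and z of card_right in the frame of pocket_right above 0.026 m), for 0.2 s.
At the end, for the whole second after the job is handed in: The weak clip (total contact force on its card under 7 N) stands upright on the tray's floor, inside the walls, its card still clamped level in its jaws; the cards of the two strong clips (over 7 N) are fully home to within about 3 mm, in clips seated upright in their own pockets; all at rest ((((contact force between card_left and anything else between 1.5 and 7 N and x of card_left in the frame of tray between -0.095 and 0.095 m and y of card_left in the frame of tray between -0.07 and 0.07 m and z of card_left in the frame of tray between 0.03 and 0.038 m and angle between card_left's own z axis and vertical below 0.15 rad and linear speed of card_left below 0.02 m/s) and (contact force between card_middle and anything else above 7 N and x of card_middle in the frame of pocket_middle above 0.0045 m and y of card_middle in the frame of pocket_middle between -0.005 and 0.005 m and z of card_middle in the frame of pocket_middle between 0.027 and 0.033 m and angle between card_middle's own z axis and vertical below 0.1 rad and linear speed of card_middle below 0.02 m/s) and (contact force between card_right and anything else above 7 N and x of card_right in the frame of pocket_right above 0.0045 m and y of card_right in the frame of pocket_right between -0.005 and 0.005 m and z of card_right in the frame of pocket_right between 0.027 and 0.033 m and angle between card_right's own z axis and vertical below 0.1 rad and linear speed of card_right below 0.02 m/s)) or ((contact force between card_middle and anything else between 1.5 and 7 N and x of card_middle in the frame of tray between -0.095 and 0.095 m and y of card_middle in the frame of tray between -0.07 and 0.07 m and z of card_middle in the frame of tray between 0.03 and 0.038 m and angle between card_middle's own z axis and vertical below 0.15 rad and linear speed of card_middle below 0.02 m/s) and (contact force between card_left and anything else above 7 N and x of card_left in the frame of pocket_left above 0.0045 m and y of card_left in the frame of pocket_left between -0.005 and 0.005 m and z of card_left in the frame of pocket_left between 0.027 and 0.033 m and angle between card_left's own z axis and vertical below 0.1 rad and linear speed of card_left below 0.02 m/s) and (contact force between card_right and anything else above 7 N and x of card_right in the frame of pocket_right above 0.0045 m and y of card_right in the frame of pocket_right between -0.005 and 0.005 m and z of card_right in the frame of pocket_right between 0.027 and 0.033 m and angle between card_right's own z axis and vertical below 0.1 rad and linear speed of card_right below 0.02 m/s)) or ((contact force between card_right and anything else between 1.5 and 7 N and x of card_right in the frame of tray between -0.095 and 0.095 m and y of card_right in the frame of tray between -0.07 and 0.07 m and z of card_right in the frame of tray between 0.03 and 0.038 m and angle between card_right's own z axis and vertical below 0.15 rad and linear speed of card_right below 0.02 m/s) and (contact force between card_left and anything else above 7 N and x of card_left in the frame of pocket_left above 0.0045 m and y of card_left in the frame of pocket_left between -0.005 and 0.005 m and z of card_left in the frame of pocket_left between 0.027 and 0.033 m and angle between card_left's own z axis and vertical below 0.1 rad and linear speed of card_left below 0.02 m/s) and (contact force between card_middle and anything else above 7 N and x of card_middle in the frame of pocket_middle above 0.0045 m and y of card_middle in the frame of pocket_middle between -0.005 and 0.005 m and z of card_middle in the frame of pocket_middle between 0.027 and 0.033 m and angle between card_middle's own z axis and vertical below 0.1 rad and linear speed of card_middle below 0.02 m/s)))); the robot touches nothing.
It fails at once if the rack is shoved or pulled hard: all contact forces on it, the clips' weights of about 12 N included, pass 80 N (contact force between rack and anything else above 80 N).
It fails at once if a bystander is moved by more than 15 mm (distance of any of bolt, collar, bracket, squeeze_bottle, screwdriver, wrench, screw_jar from where it was at the start of the episode above 0.015 m).
It also fails if it takes over 72 s, if anything falls off the work surface, if the arm or the gripper's body presses on something with over 40 N, if the wrist force passes 120 N, or if a joint passes its speed limit or range.

### The arm

A 7-joint arm with a two-finger parallel gripper is mounted at the origin on the work surface. World frame = base frame: x ahead of the robot, y to its left, z up, the work surface at z = 0. Lengths are in mm, angles in rad, forces in N, time in s.
With the tool pointing down it reaches from about 425 to 875 mm from the base axis. Payload 8.4 kg.
Tool frame: the origin (TCP) lies midway between the tips of the shut fingers; the grasp point (between the pads) lies bot.grip_point_offset behind it (bot.grip_point_offset is the distance from the TCP to the grasp point, in mm); z points along the fingers, y is the line along which they close (so a half turn about z gives the same grasp; the last joint's range is limited). The gripper opens to 85 mm and grips with 20 to 120 N. Pads are 22 mm wide; open, the fingers measure 114 mm over their backs; the gripper's body (76 mm by 85 mm) begins 54 mm behind the grasp point. The pads swing forward as they close: fully open they stand 13 mm farther back than shut.
Start: joints at [-1.308, 0.333, 0.04, 1.465, -0.013, 1.343, -0.059], TCP at [230.072, 607.89, 231.308] pointing down, gripper open.
Joint ranges: [-2.58, 2.58], [-0.38, 2.09], [-1.3, 1.39], [0.25, 2.4], [-1.5, 4.64], [0.08, 2.09], [-2.65, 2.65]. Speed limits (rad/s): [2.22, 2.22, 2.79, 2.79, 3.14, 3.14, 3.14].

### API

Orientations are given as a unit quaternion [x, y, z, w].
In Python, from bench import telemetry, optics, bot, models gives the robot as it stands.
- The arm moves only by the tool apply_moves, never from a script. Its arguments are lists of equal length, an entry for each row: "travel": the shift along the tool's x, y, z in cm, a list of three; "twist": the turn, a rotation vector about the tool's x, y, z in units of 8 degrees (1.0 is 8 degrees), a list of three; "grip": the opening, from -1 (shut) to 1 (fully open), so that 0 is half open. In form: {"travel": [[tx, ty, tz], ...], "twist": [[ax, ay, az], ...], "grip": [grip, ...]}. A call has 1 to 12 rows; each row shifts and turns the commanded pose from where the row before left it, along the tool's axes as they then stand; what a row does not reach is not made up. A row lasts 1/10 s, in which the tool goes at most 50 mm and 8.59 degrees, less where a joint would pass 70% of its speed; a pose out of reach is approached as far as the arm can. A call with a gripper value outside its range is refused whole. The fingers move at their own pace and stop on an object; "squeeze" is the grip in N (left out, the last holds). Time passes only in rows, so rows that do not move let the fingers close. It gives the time, the measured TCP pose, the force, the opening and the grip force at its end, in the units of the state.
- telemetry.read_state(): the state, without advancing time (a new reading comes with each control period).
- optics.camera(name): name is "scene" or "top" or "wrist"; returns the picture (480x640x3 uint8, blue, green, red); there is no depth.
- optics.get_calibration(name): a dict with "fx", "fy", "cx", "cy" (pixels), "R" (3x3) and "t" (3): a world point X has camera coordinates R X + t. Camera axes: x right, y down, z forward; pixel columns grow to the right and rows downward; lengths in mm; the calibration is good to about 2 mm. A picture is of the moment at which its call begins: read the wrist's pose just before it. get_calibration takes no time and is no camera call; for the wrist camera it gives the pose at the moment of the call.
- bot.finish_job(): hands the job in; it is judged then, once.
Trained networks look in the newest picture that a camera, given by its name, has taken for a name from the list of things; names that differ only in an ending like _2 or _b are one class to them, and where a whole thing is asked for, a point or a joint stands for the part that bears it (a point fixed in the world has none). Each returns a list of dicts, best first, with "score" (0 to 1); they miss things now and then, are a little off and sometimes report something else, mostly with a low value. They report only what shows in the picture. A call takes as long as a camera call. They do not tell look-alikes from the thing itself.
- models.boxes_of(query, camera): "extent" ([left, top, width, height] as shares, 0 to 1, of the picture: columns of its width, rows of its height, round what is visible of it).
- models.masks_of(query, camera): "region" (480x640 bool, what is visible of it) and "extent" ([left, top, width, height] as shares, 0 to 1, of the picture: columns of its width, rows of its height, round what is visible of it).
The state is a dict: "time_s": time; "joint_pos": joint angles; "qvel": joint speeds; "effort": joint torques, N m; "tcp_pos": TCP position; "ee_rot": TCP orientation; "force": force on the tool from outside, world axes, zero at the start; "wrist_torque": the same for the moment, N m; "gripper_width": finger opening in mm; "finger_force": force on a finger pad.
Only numpy, scipy, OpenCV 4.12 (cv2) and the standard library are available. Lean on these libraries where they do the work, as an engineer would, in place of code of your own. Each camera call takes 0.05 s, during which the arm holds its last target. There are 200 camera calls.

## Working session

There is one attempt and no reset: what is moved stays moved. The work goes in short steps, Python scripts to look and compute and a tool call to move; the robot and the scene stay as the last step left them, time stands still between calls to the robot, and variables do not carry over. Pictures are saved under pics/ and viewed, at most 12 in all, crops included, and the job is handed in when it is done.

Besides the shell and the picture viewer there is one more tool, called after "Request:" as a command line: name --argument value ..., lists and objects as JSON in quotes. apply_moves: Moves the arm, as the interface text tells. Its arguments: {"type":"object","properties":{"travel":{"type":"array"},"twist":{"type":"array"},"grip":{"type":"array"},"squeeze":{"type":"number"}},"required":["travel","twist","grip"]}

```bash
mkdir -p pics; cat > h.py <<'E'
import numpy as np, cv2
from bench import telemetry, optics, bot, models
def ray(c,u,v):
    R=np.array(c["R"]);t=np.array(c["t"])
    d=R.T@np.array([(u-c["cx"])/c["fx"],(v-c["cy"])/c["fy"],1.0]); return -R.T@t,d/np.linalg.norm(d)
def atz(c,u,v,z):
    o,d=ray(c,u,v); return o+d*(z-o[2])/d[2]
def proj(c,X):
    p=np.array(c["R"])@np.array(X)+np.array(c["t"]); return c["fx"]*p[0]/p[2]+c["cx"],c["fy"]*p[1]/p[2]+c["cy"]
def tri(rs):
    A=0;b=0
    for o,d in rs:
        P=np.eye(3)-np.outer(d,d);A=A+P;b=b+P@o
    return np.linalg.solve(A,b)
E
python3 - <<'E'
from h import *
s=telemetry.read_state();print(s)
print(bot.grip_point_offset)
for n in ("scene","top"):
    im=optics.camera(n);cv2.imwrite(f"pics/{n}0.png",im);c=optics.get_calibration(n)
    print(n,c)
    for q in ("card_left_tab","card_left","rack","tray"):
        for r in models.boxes_of(q,n)[:7]:
            l,t,w,h=r["extent"];print(q,round(r["score"],2),[round(x) for x in (l*640,t*480,w*640,h*480)])
E
```

```text
{'time_s': 0.0, 'joint_pos': array([-1.3081942 ,  0.3338726 ,  0.03986643,  1.46625161, -0.0133806 ,
        1.34334092, -0.05849326]), 'qvel': array([ 0.00090784,  0.0005172 ,  0.00098404, -0.0012999 , -0.00120888,
        0.00089377,  0.00035623]), 'effort': array([ 1.30451575e-03, -6.58565712e+01,  1.36590030e+00, -4.05539382e+01,
        1.67239801e-02,  1.23627073e-02,  2.58467406e-05]), 'tcp_pos': array([229.94014254, 607.47721868, 230.45557074]), 'ee_rot': array([ 1.79915392e-01,  9.83681761e-01, -7.99117128e-04, -8.30801266e-05]), 'force': array([-0.37862046,  0.07219732, -0.65377925]), 'wrist_torque': array([-0.00037458,  0.00018172,  0.01033945]), 'finger_force': 0.0, 'gripper_width': 85.41555477392349}
18.700000000000003
scene {'fx': 530.467204761561, 'fy': 530.467204761561, 'cx': 318.6356749039363, 'cy': 230.97422226903308, 'R': array([[-0.0095417 ,  0.99990807, -0.00963318],
       [ 0.78852123,  0.00159953, -0.61500546],
       [-0.61493352, -0.01346417, -0.788464  ]]), 't': array([  15.96551425, -426.89780787, 1438.43785289])}
card_left_tab 0.94 [421, 342, 48, 19]
card
[... 211 characters left out ...]
93 [212, 222, 193, 65]
tray 0.92 [449, 145, 72, 74]
top {'fx': 470.8563690993678, 'fy': 470.8563690993678, 'cx': 317.8041659485977, 'cy': 241.82337954318174, 'R': array([[-0.02213974, -0.99971505, -0.00892438],
       [-0.99061223,  0.02314086, -0.13472902],
       [ 0.13489715,  0.00585773, -0.99084229]]), 't': array([-10.1750952 , 591.7149239 , 957.00124219])}
card_left_tab 0.9 [192, 137, 39, 18]
card_left_tab 0.66 [174, 236, 33, 27]
card_left_tab 0.54 [231, 241, 17, 24]
card_left 0.82 [170, 234, 38, 28]
card_left 0.74 [97, 287, 85, 94]
card_left 0.73 [229, 242, 17, 21]
card_left 0.56 [190, 140, 36, 18]
rack 0.56 [232, 209, 180, 66]
tray 0.64 [97, 286, 84, 95]
tray 0.45 [229, 208, 184, 65]
```

View pics/top0.png

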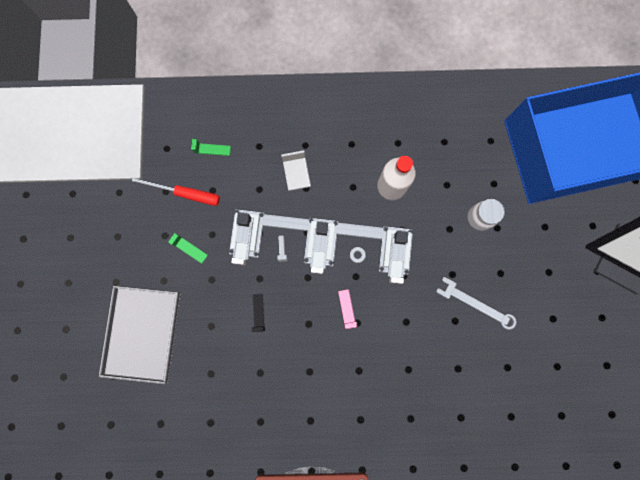

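View pics/scene0.png

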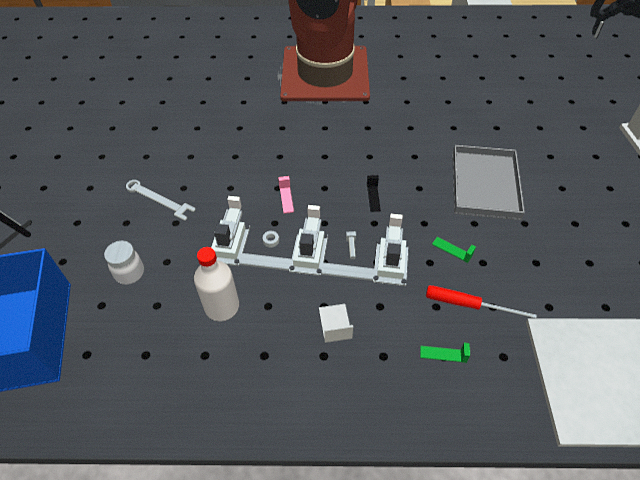

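Top view: lugs (dark) at about (244,218), (323,226), (400,236); white tabs at about (240,258), (318,268), (397,278); tray centre about (139,335); bolt (282,248), collar (357,255). Scene view agrees: lugs at (393,253), (306,244), (222,236).

```bash
python3 - <<'E'
from h import *
ct=optics.get_calibration("top");cs=optics.get_calibration("scene")
T={'L':(240,258),'M':(318,268),'R':(397,278)};LT={'L':(244,218),'M':(323,226),'R':(400,236)}
S={'L':(396,217),'M':(313,208),'R':(234,199)};LS={'L':(393,246),'M':(306,237),'R':(222,228)}
for k in 'LMR':
    print(k,'tab',atz(ct,*T[k],66).round(),tri([ray(ct,*T[k]),ray(cs,*S[k])]).round(),'lug',atz(ct,*LT[k],78).round(),tri([ray(ct,*LT[k]),ray(cs,*LS[k])]).round())
for p in [(115,287),(177,292),(165,382),(100,376)]: print('tray',atz(ct,*p,25).round())
for p in [(456,146),(519,148),(523,215),(456,208)]: print('trayS',atz(cs,*p,25).round())
a=cv2.resize(cv2.imread('pics/top0.png')[200:290,225:420],None,fx=3.3,fy=3.3,interpolation=2)
b=cv2.resize(cv2.imread('pics/scene0.png')[185:290,205:415],None,fx=2.8,fy=2.8,interpolation=2)
W=max(a.shape[1],b.shape[1]);o=np.zeros((a.shape[0]+b.shape[0],W,3),np.uint8);o[:a.shape[0],:a.shape[1]]=a;o[a.shape[0]:,:b.shape[1]]=b
print(o.shape);cv2.imwrite('pics/crop.png',o)
# wrist camera pose relative to the tool
c=optics.get_calibration("wrist");s=telemetry.read_state()
from scipy.spatial.transform import Rotation as Ro
Rt=Ro.from_quat(s['ee_rot']).as_matrix();R=np.array(c['R']);o=-R.T@np.array(c['t'])
print('tool axes',Rt.round(3),'cam in tool',(Rt.T@(o-s['tcp_pos'])).round(1),(R@Rt).round(3),c['fx'])
E
```

```text
L tab [558. 137.  66.] [558. 139.  66.] lug [639. 127.  78.] [639. 127.  80.]
M tab [534. -23.  66.] [534. -22.  65.] lug [619. -35.  78.] [618. -34.  80.]
R tab [ 510. -183.   66.] [ 510. -183.   64.] lug [ 594. -191.   78.] [ 595. -193.   77.]
tray [506. 410.  25.]
tray [493. 278.  25.]
tray [308. 299.  25.]
tray [323. 435.  25.]
trayS [312. 304.  25.]
trayS [319. 447.  25.]
trayS [518. 411.  25.]
trayS [499. 276.  25.]
(591, 644, 3)
tool axes [[-0.935  0.354 -0.   ]
 [ 0.354  0.935 -0.   ]
 [-0.    -0.    -1.   ]] cam in tool [  78.4   -1.3 -142.5] [[ 0.001  1.     0.   ]
 [-0.953  0.001 -0.304]
 [-0.304  0.     0.953]] 379.4295641192154
```

View pics/crop.png

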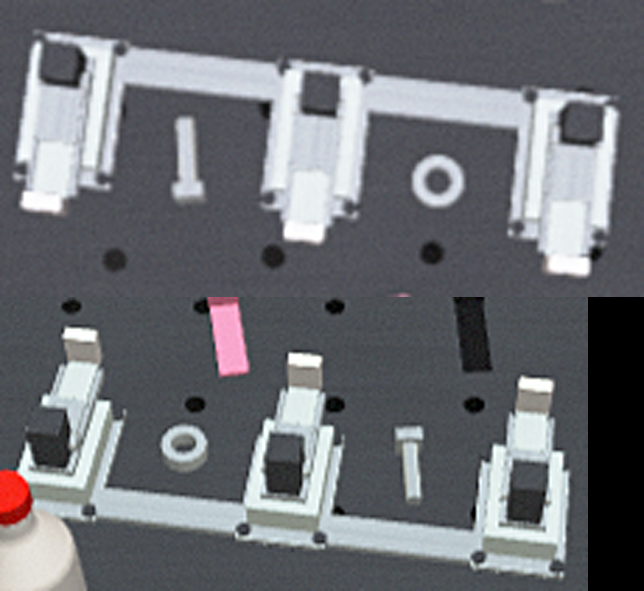

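Crops confirm the layout: dark lug tops, white tabs towards the robot, rack yaw ≈ −0.137 rad. I'll move above the middle for a wrist view.

Request:
apply_moves --travel '[[0, 0, 0], [0, 0, 0], [-2.35, -3.24, 0], [-2.35, -3.24, 0], [-2.35, -3.24, 0], [-2.35, -3.24, 0], [-2.35, -3.24, 0], [-2.35, -3.24, 0], [-2.35, -3.24, 0], [-2.35, -3.24, 0], [-2.35, -3.24, 0], [-2.35, -3.24, 0]]' --twist '[[0, 0, -0.81], [0, 0, -0.81], [0, 0, 0], [0, 0, 0], [0, 0, 0], [0, 0, 0], [0, 0, 0], [0, 0, 0], [0, 0, 0], [0, 0, 0], [0, 0, 0], [0, 0, 0]]' --grip '[0, 0, 0, 0, 0, 0, 0, 0, 0, 0, 0, 0]' --squeeze 40

```text
time_s: 1.7
tcp_pos: [419.7, 253.5, 231.6]
ee_rot: [0.068, 0.998, 0.0, 0.0]
force: [0.3, 0.3, 0.2]
gripper_width: 42.5
finger_force: 0.0
```

Request:
apply_moves --travel '[[-2.35, -3.24, 0], [-2.35, -3.24, 0], [-2.35, -3.24, 0], [-2.35, -3.24, 0], [-2.35, -3.24, 0], [-2.35, -3.24, 0], [-2.35, -3.24, 0], [-2.35, -3.24, 0], [0, 0, 0], [0, 0, 0]]' --twist '[[0, 0, 0], [0, 0, 0], [0, 0, 0], [0, 0, 0], [0, 0, 0], [0, 0, 0], [0, 0, 0], [0, 0, 0], [0, 0, 0], [0, 0, 0]]' --grip '[0, 0, 0, 0, 0, 0, 0, 0, 0, 0]'

```text
time_s: 2.7
tcp_pos: [570.4, -28.0, 231.2]
ee_rot: [0.069, 0.998, -0.0, -0.0]
force: [-0.5, 0.8, -0.3]
gripper_width: 42.6
finger_force: 0.0
```

```bash
python3 - <<'E'
from h import *
s=telemetry.read_state();print(s['time_s'],s['tcp_pos'].round(1),s['ee_rot'].round(4),s['gripper_width'],s['force'])
c=optics.get_calibration("wrist");im=optics.camera("wrist");cv2.imwrite("pics/w1.png",im)
import pickle;pickle.dump(c,open("c1.pkl","wb"))
for q in ("card_left_tab","card_left"):
  for r in models.boxes_of(q,"wrist")[:7]:
    l,t,w,h=r["extent"];print(q,round(r["score"],2),[round(x) for x in (l*640,t*480,w*640,h*480)])
E
```

```text
2.7 [570.4 -28.  231.2] [ 6.880e-02  9.976e-01 -2.000e-04 -1.000e-04] 42.61239775118428 [-0.52378279  0.833406   -0.31131594]
card_left_tab 0.96 [516, 367, 85, 36]
card_left_tab 0.93 [571, 151, 69, 56]
card_left_tab 0.56 [487, 156, 51, 52]
card_left_tab 0.43 [216, 193, 36, 29]
card_left_tab 0.41 [358, 329, 28, 76]
card_left 0.96 [571, 150, 68, 59]
card_left 0.82 [516, 367, 87, 33]
card_left 0.71 [302, 156, 33, 53]
card_left 0.7 [485, 156, 50, 55]
```

View pics/w1.png

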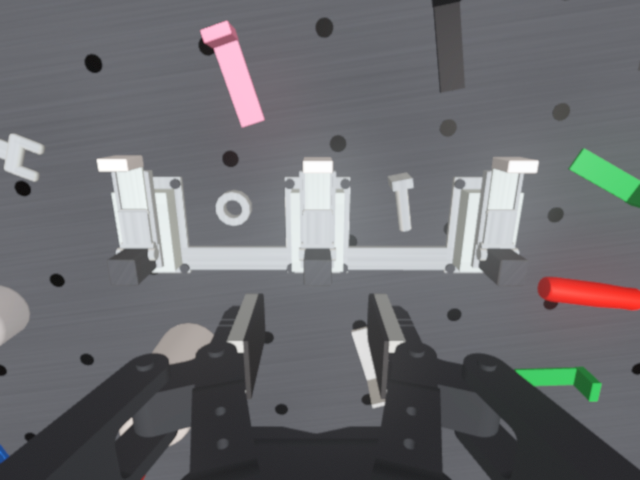

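Wrist view: tab tops near (514,165), (318,164), (120,163); lug tops near (510,268), (318,272), (125,268); collar at (234,208), bolt at (402,200). Next step is finding exact tab edges.

```bash
python3 - <<'E'
from h import *
import pickle
im=cv2.imread("pics/w1.png");c=pickle.load(open("c1.pkl","rb"))
print(im[150:178,318].tolist()[::2]); print(im[164,296:340:2].tolist())
g=im.astype(int)
m=((g[:,:,2]-g[:,:,0])>8)&(g[:,:,2]>190)
n,l,st,ce=cv2.connectedComponentsWithStats(m.astype(np.uint8))
for i in range(1,n):
    if st[i,4]>60: print(st[i],ce[i].round(1))
for p in [(290,184),(345,184),(292,268),(343,268)]: print('foot bolt M',atz(c,*p,6).round(1))
for k,p in dict(L=(510,268),M=(318,272),R=(125,268)).items(): print('lug',k,atz(c,*p,78).round(1))
E
python3 - <<'E'
from h import *
E
python3 -c "
import cv2,numpy as np
im=cv2.imread('pics/w1.png')
o=np.hstack([cv2.resize(im[145:295,x:x+66],None,fx=4,fy=4,interpolation=2) for x in (88,285,482)]);print(o.shape);cv2.imwrite('pics/tabs.png',o)"
```

```text
[[119, 114, 112], [119, 114, 113], [121, 116, 115], [129, 126, 127], [159, 163, 170], [188, 191, 196], [249, 249, 250], [255, 254, 254], [254, 254, 254], [254, 254, 254], [254, 254, 254], [242, 243, 244], [235, 236, 230], [235, 236, 230]]
[[120, 115, 114], [121, 116, 115], [123, 117, 117], [162, 161, 163], [247, 247, 248], [254, 254, 254], [254, 254, 254], [254, 254, 254], [254, 254, 254], [254, 254, 254], [254, 254, 254], [255, 254, 254], [254, 254, 254], [254, 254, 254], [254, 254, 254], [254, 254, 254], [254, 254, 254], [253, 253, 253], [208, 208, 210], [127, 123, 121], [123, 118, 116], [122, 118, 115]]
[200  21  32  22 431] [215.9  31.4]
[ 214   40   50   87 2113] [238.8  83.1]
[ 547  279   93   31 1993] [593.2 294.3]
[120 419  12  15  67] [125.7 425.8]
[172 428  16  16  92] [179.9 434.6]
foot bolt M [550.5 -51.8   6. ]
foot bolt M [557.8   1.3   6. ]
foot bolt M [637.8 -63.5   6. ]
foot bolt M [645.  -10.8   6. ]
lug L [634.2 126.6  78. ]
lug M [615.9 -33.5  78. ]
lug R [ 590.2 -193.6   78. ]
(600, 792, 3)
```

View pics/tabs.png

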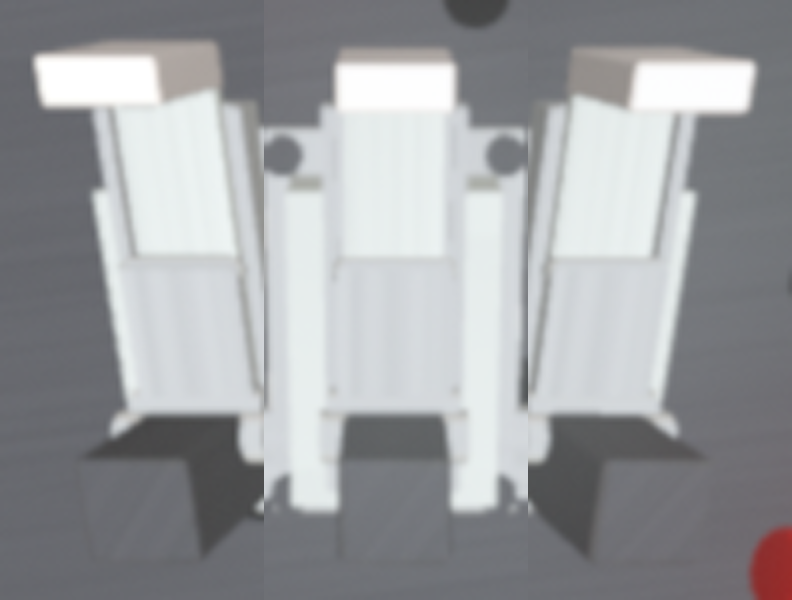

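Zoom shows tab tops centred at about (112.8,165.1), (317.9,166.4), (523.6,166.7), lug tops at (123.5,272.2), (318.1,272.1), (512,272.1), and a clear gap between tab and upper jaw.

```bash
python3 - <<'E'
from h import *
import pickle
c=pickle.load(open("c1.pkl","rb"));ct=optics.get_calibration("top");cs=optics.get_calibration("scene")
P={'R':((112.8,165.1),(123.5,272.2)),'M':((317.9,166.4),(318.1,272.1)),'L':((523.6,166.7),(512,272.1))}
f=lambda p,a,b,s:(a+p[0]/s,b+p[1]/s)
TL={'L':(62,64),'M':(320,93),'R':(581,122)}
TS={'L':(534,387),'M':(303,359),'R':(82,333)}
th=0.137;ex=np.array([np.cos(th),-np.sin(th),0]);ey=np.array([np.sin(th),np.cos(th),0])
for k in 'LMR':
    a=atz(c,*P[k][0],66);b=atz(c,*P[k][1],78)
    print(k,'tab',a.round(1),'lug',b.round(1),'d',[round(float((a-b)@e),1) for e in (ex,ey)],
     'tri tab',tri([ray(c,*P[k][0]),ray(cs,*f((TS[k][0],TS[k][1]-4-297),205,185,2.8))]).round(0),
     'tri lug',tri([ray(c,*P[k][1]),ray(ct,*f(TL[k],225,200,3.3))]).round(0))
l,r=[atz(c,*P[k][1],78) for k in 'LR'];d=l-r;print(np.linalg.norm(d),np.arctan2(d[0],d[1]))
o,_=ray(c,0,0);print('cam',o.round(1))
E
```

```text
L tab [552.8 141.7  66. ] lug [638.2 128.3  78. ] d [-86.4, 1.6] tri tab [553. 142.  65.] tri lug [635. 126.  83.]
M tab [530.1 -21.9  66. ] lug [616.  -33.5  78. ] d [-86.7, -0.3] tri tab [530. -21.  67.] tri lug [613. -33.  86.]
R tab [ 506.6 -184.8   66. ] lug [ 593.7 -195.9   78. ] d [-87.8, -0.9] tri tab [ 507. -182.   69.] tri lug [ 592. -192.   84.]
327.22092537191617 0.13631592137856882
cam [492.4 -18.3 373.7]
```

Request:
apply_moves --travel '[[0.72, 2.77, 2.02], [0.72, 2.77, 2.02], [0.72, 2.77, 2.02], [0.72, 2.77, 2.02], [0.72, 2.77, 2.02], [0.72, 2.77, 2.02], [0, 0, 0], [0, 0, 0]]' --twist '[[0, 0, 0], [0, 0, 0], [0, 0, 0], [0, 0, 0], [0, 0, 0], [0, 0, 0], [0, 0, 0], [0, 0, 0]]' --grip '[0, 0, 0, 0, 0, 0, 0, 0]'

```text
time_s: 3.65
tcp_pos: [549.2, 144.8, 109.9]
ee_rot: [0.066, 0.998, -0.0, -0.0]
force: [0.2, -0.3, 0.2]
gripper_width: 42.7
finger_force: 0.0
```

```bash
cat > look.py <<'E'
from h import *
import sys
from scipy.spatial.transform import Rotation as Ro
def look(exp,name):
    s=telemetry.read_state();c=optics.get_calibration("wrist");im=optics.camera("wrist");cv2.imwrite(f"pics/{name}.png",im)
    m=(im.min(2)>244).astype(np.uint8);m=cv2.morphologyEx(m,cv2.MORPH_OPEN,np.ones((3,3)))
    u=proj(c,exp);n,l,st,ce=cv2.connectedComponentsWithStats(m)
    i=min(range(1,n),key=lambda i:np.hypot(*(ce[i]-u))+(1e4 if st[i,4]<150 else 0))
    rc=cv2.minAreaRect(np.argwhere(l==i)[:,::-1].astype(np.float32))
    p=atz(c,*rc[0],66);Rt=Ro.from_quat(s['ee_rot']).as_matrix()
    k=c['fx']/ (c['R']@p+c['t'])[2]
    print('tcp',s['tcp_pos'].round(1),'w',round(s['gripper_width'],1),'F',s['force'].round(1),'px',np.round(rc[0],1),'exp',np.round(u,1),'size',np.round(np.array(rc[1])/k,1),'ang',round(rc[2],1))
    print('tab',p.round(1),'in tool',(Rt.T@(p-s['tcp_pos'])).round(1))
look([float(x) for x in sys.argv[1:4]],sys.argv[4])
E
python3 look.py 553 142 66 l1
```

```text
tcp [549.2 144.8 109.9] w 42.7 F [ 0.2 -0.3  0.2] px [311.5 279. ] exp [313.5 279.6] size [ 7.5 21.9] ang 90.0
tab [552.5 141.   66. ] in tool [-3.8 -3.3 43.9]
```

View pics/l1.png

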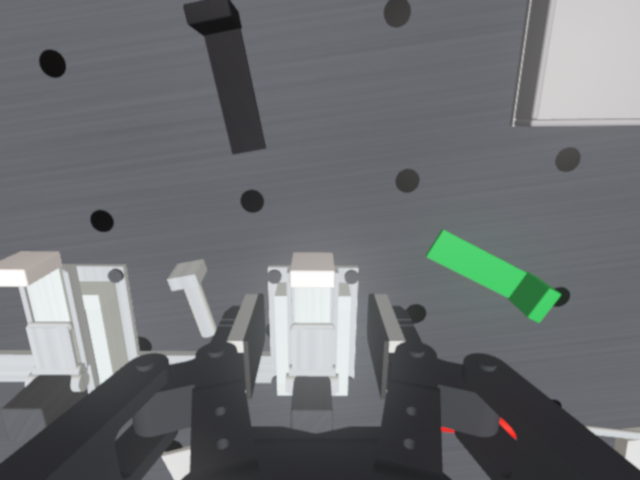

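Tab at (312,270) centred between the fingers at 248/380, with free space either side; descend and close.

Request:
apply_moves --travel '[[-0.08, -0.33, 1.5], [0, 0, 2.5], [0, 0, 2.4], [0, 0, 1.0], [0, 0, 0]]' --twist '[[0, 0, 0], [0, 0, 0], [0, 0, 0], [0, 0, 0], [0, 0, 0]]' --grip '[0, 0, 0, 0, 0]'

```text
time_s: 4.2
tcp_pos: [549.5, 138.7, 34.8]
ee_rot: [0.068, 0.998, -0.001, -0.001]
force: [0.6, 0.5, -0.3]
gripper_width: 42.8
finger_force: 0.0
```

Request:
apply_moves --travel '[[0, 0, 0], [0, 0, 0], [0, 0, 0], [0, 0, 0], [0, 0, 0]]' --twist '[[0, 0, 0], [0, 0, 0], [0, 0, 0], [0, 0, 0], [0, 0, 0]]' --grip '[-0.25, -0.5, -0.5, -0.5, -0.5]' --squeeze 30

```text
time_s: 4.7
tcp_pos: [551.0, 140.3, 37.1]
ee_rot: [0.068, 0.998, 0.0, 0.001]
force: [-0.8, -1.9, 8.0]
gripper_width: 23.2
finger_force: 31.1
```

Request:
apply_moves --travel '[[0, 0, -0.1], [0, 0, 0]]' --twist '[[0, 0, 0], [0, 0, 0]]' --grip '[-0.5, -0.5]'

```text
time_s: 4.9
tcp_pos: [550.6, 140.2, 37.4]
ee_rot: [0.068, 0.998, 0.0, 0.0]
force: [1.5, 0.7, 1.8]
gripper_width: 23.4
finger_force: 30.5
```

Request:
apply_moves --travel '[[0.15, 0, 0], [0.15, 0, 0], [0.15, 0, 0], [0.15, 0, 0]]' --twist '[[0, 0, 0], [0, 0, 0], [0, 0, 0], [0, 0, 0]]' --grip '[-0.5, -0.5, -0.5, -0.5]'

```text
time_s: 5.3
tcp_pos: [545.5, 140.5, 37.4]
ee_rot: [0.068, 0.998, -0.0, 0.001]
force: [6.9, -0.3, -2.6]
gripper_width: 22.9
finger_force: 29.9
```

Request:
apply_moves --travel '[[0.15, 0, 0], [0.15, 0, 0], [0.15, 0, 0], [0.15, 0, 0]]' --twist '[[0, 0, 0], [0, 0, 0], [0, 0, 0], [0, 0, 0]]' --grip '[-0.5, -0.5, -0.5, -0.5]'

```text
time_s: 5.7
tcp_pos: [539.6, 141.2, 37.4]
ee_rot: [0.068, 0.998, -0.0, 0.001]
force: [5.6, -0.7, -3.0]
gripper_width: 23.4
finger_force: 29.9
```

Request:
apply_moves --travel '[[0, 0, 0], [0, 0, 0], [0, 0, 0], [0, 0, -2], [0, 0, -3], [0, 0, -2], [-0.24, -4.07, 0], [-0.24, -4.07, 0], [-0.24, -4.07, 0], [-0.24, -4.07, 0], [0, 0, 0], [0, 0, 0]]' --twist '[[0, 0, 0], [0, 0, 0], [0, 0, 0], [0, 0, 0], [0, 0, 0], [0, 0, 0], [0, 0, 0], [0, 0, 0], [0, 0, 0], [0, 0, 0], [0, 0, 0], [0, 0, 0]]' --grip '[-0.2, 0, 0, 0, 0, 0, 0, 0, 0, 0, 0, 0]'

```text
time_s: 6.9
tcp_pos: [525.7, -21.8, 107.1]
ee_rot: [0.069, 0.998, 0.0, -0.0]
force: [-0.1, 0.6, -0.7]
gripper_width: 42.5
finger_force: 0.0
```

```bash
python3 look.py 530 -22 66 m1
```

```text
tcp [525.7 -21.8 107.1] w 42.5 F [-0.1  0.6 -0.7] px [318.5 282. ] exp [318.5 281.9] size [ 7.4 21.6] ang 90.0
tab [530.1 -22.   66. ] in tool [-4.4  0.4 41.1]
```

Request:
apply_moves --travel '[[-0.12, 0.04, 1.5], [0, 0, 2.5], [0, 0, 2.0], [0, 0, 0.8], [0, 0, 0], [0, 0, 0], [0, 0, 0], [0, 0, 0], [0, 0, 0]]' --twist '[[0, 0, 0], [0, 0, 0], [0, 0, 0], [0, 0, 0], [0, 0, 0], [0, 0, 0], [0, 0, 0], [0, 0, 0], [0, 0, 0]]' --grip '[0, 0, 0, 0, -0.25, -0.5, -0.5, -0.5, -0.5]'

```text
time_s: 7.85
tcp_pos: [527.4, -20.4, 39.6]
ee_rot: [0.068, 0.998, 0.0, 0.0]
force: [-0.4, 1.7, -2.3]
gripper_width: 23.4
finger_force: 31.5
```

Request:
apply_moves --travel '[[0, 0, -0.1], [0, 0, 0]]' --twist '[[0, 0, 0], [0, 0, 0]]' --grip '[-0.5, -0.5]'

```text
time_s: 8.05
tcp_pos: [527.1, -20.9, 40.2]
ee_rot: [0.068, 0.998, -0.0, -0.0]
force: [0.6, 0.7, -3.7]
gripper_width: 23.2
finger_force: 31.3
```

Fine (slight upward lift only); draw.

Request:
apply_moves --travel '[[0.15, 0, 0.05], [0.15, 0, 0], [0.15, 0, 0], [0.15, 0, 0]]' --twist '[[0, 0, 0], [0, 0, 0], [0, 0, 0], [0, 0, 0]]' --grip '[-0.5, -0.5, -0.5, -0.5]'

```text
time_s: 8.45
tcp_pos: [522.2, -20.2, 39.9]
ee_rot: [0.068, 0.998, -0.0, 0.001]
force: [4.4, -0.7, -6.3]
gripper_width: 23.3
finger_force: 31.0
```

Request:
apply_moves --travel '[[0.15, 0, 0], [0.15, 0, 0], [0.15, 0, 0], [0.15, 0, 0]]' --twist '[[0, 0, 0], [0, 0, 0], [0, 0, 0], [0, 0, 0]]' --grip '[-0.5, -0.5, -0.5, -0.5]'

```text
time_s: 8.85
tcp_pos: [516.3, -19.4, 40.0]
ee_rot: [0.068, 0.998, -0.0, 0.001]
force: [5.0, 0.0, -5.5]
gripper_width: 23.6
finger_force: 31.0
```

Request:
apply_moves --travel '[[0, 0, 0], [0, 0, 0], [0, 0, 0], [0, 0, -2], [0, 0, -3], [0, 0, -1.7], [-0.25, -4.15, 0], [-0.25, -4.15, 0], [-0.25, -4.15, 0], [-0.25, -4.15, 0], [0, 0, 0], [0, 0, 0]]' --twist '[[0, 0, 0], [0, 0, 0], [0, 0, 0], [0, 0, 0], [0, 0, 0], [0, 0, 0], [0, 0, 0], [0, 0, 0], [0, 0, 0], [0, 0, 0], [0, 0, 0], [0, 0, 0]]' --grip '[-0.2, 0, 0, 0, 0, 0, 0, 0, 0, 0, 0, 0]'

```text
time_s: 10.05
tcp_pos: [502.4, -185.9, 106.6]
ee_rot: [0.069, 0.998, -0.0, -0.0]
force: [-0.1, -0.1, -1.2]
gripper_width: 42.7
finger_force: 0.0
```

```bash
python3 look.py 506.6 -185 66 r1
```

```text
tcp [ 502.4 -185.9  106.6] w 42.7 F [-0.1 -0.1 -1.2] px [320. 281.] exp [320.6 281.9] size [ 6.3 21. ] ang 90.0
tab [ 506.  -185.3   66. ] in tool [-3.5  1.2 40.6]
```

Request:
apply_moves --travel '[[-0.05, 0.1, 1.5], [0, 0, 2.5], [0, 0, 2.0], [0, 0, 0.9], [0, 0, 0], [0, 0, 0], [0, 0, 0], [0, 0, 0], [0, 0, 0], [0, 0, 0]]' --twist '[[0, 0, 0], [0, 0, 0], [0, 0, 0], [0, 0, 0], [0, 0, 0], [0, 0, 0], [0, 0, 0], [0, 0, 0], [0, 0, 0], [0, 0, 0]]' --grip '[0, 0, 0, 0, -0.25, -0.5, -0.5, -0.5, -0.5, -0.5]'

```text
time_s: 11.1
tcp_pos: [503.5, -184.0, 37.9]
ee_rot: [0.068, 0.998, 0.0, 0.0]
force: [-0.5, -0.1, -1.1]
gripper_width: 23.4
finger_force: 32.3
```

Request:
apply_moves --travel '[[0.15, 0, 0], [0.15, 0, 0], [0.15, 0, 0], [0.15, 0, 0]]' --twist '[[0, 0, 0], [0, 0, 0], [0, 0, 0], [0, 0, 0]]' --grip '[-0.5, -0.5, -0.5, -0.5]'

```text
time_s: 11.5
tcp_pos: [497.4, -183.3, 37.7]
ee_rot: [0.068, 0.998, -0.0, 0.0]
force: [-0.2, -0.7, -2.2]
gripper_width: 23.6
finger_force: 32.3
```

Request:
apply_moves --travel '[[0.15, 0, 0], [0.15, 0, 0], [0.15, 0, 0], [0.15, 0, 0]]' --twist '[[0, 0, 0], [0, 0, 0], [0, 0, 0], [0, 0, 0]]' --grip '[-0.5, -0.5, -0.5, -0.5]'

```text
time_s: 11.9
tcp_pos: [491.4, -182.4, 37.6]
ee_rot: [0.068, 0.998, -0.0, 0.0]
force: [0.5, -0.1, -1.9]
gripper_width: 23.1
finger_force: 32.3
```

R reads almost nothing (weak, unless slipping). Release, rise, and verify that all three tabs are drawn.

Request:
apply_moves --travel '[[0, 0, 0], [0, 0, 0], [0, 0, 0], [0, 0, -2], [0, 0, -3], [0, 0, -3.5], [-1.8, 4, -3.5], [-1.8, 4, -3.5], [0, 4, 0], [0, 0, 0], [0, 0, 0]]' --twist '[[0, 0, 0], [0, 0, 0], [0, 0, 0], [0, 0, 0], [0, 0, 0], [0, 0, 0], [0, 0, 0], [0, 0, 0], [0, 0, 0], [0, 0, 0], [0, 0, 0]]' --grip '[-0.2, 0, 0, 0, 0, 0, 0, 0, 0, 0, 0]'

```text
time_s: 13.0
tcp_pos: [538.3, -75.6, 184.8]
ee_rot: [0.067, 0.998, -0.0, -0.0]
force: [-0.2, -1.2, -0.5]
gripper_width: 42.7
finger_force: 0.0
```

```bash
sed -i 's/^look(/if __name__=="__main__": look(/' look.py; python3 - <<'E'
from look import *
look((541.5,142.5,66),"a1");look((519,-20.5,66),"a2");look((494.5,-183.5,66),"a3")
E
```

```text
tcp [538.3 -75.6 184.8] w 42.7 F [-0.2 -1.2 -0.5] px [623.  195.5] exp [627.3 196.6] size [ 7.7 22.3] ang 90.0
tab [540.3 139.4  66. ] in tool [ 26.5 213.3 118.8]
tcp [538.  -76.9 184.7] w 42.8 F [ 0.6 -0.4 -0.1] px [393.5 195.5] exp [393.9 195.6] size [ 7.7 21.6] ang 90.0
tab [518.9 -20.8  66. ] in tool [ 26.4  53.2 118.7]
tcp [537.9 -77.6 184.7] w 42.8 F [ 0.1 -0.1  0.2] px [158.  191.5] exp [158.3 192.4] size [ 7.7 22.3] ang 90.0
tab [ 493.9 -183.6   66. ] in tool [  29.1 -110.9  118.8]
```

View pics/a1.png

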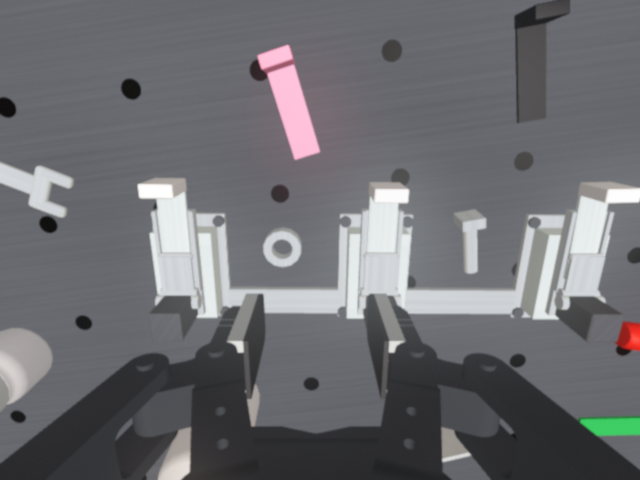

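All three stand drawn about 12 mm (tabs at (393,192), (163,187), (610,192)); the right one is weak. Now push the middle home.

Request:
apply_moves --travel '[[1.5, 2.7, 2.5], [1.45, 2.7, 2.5], [0, 0, 3], [0, 0, 3], [0, 0, 2], [0, 0, 1.6], [0, 0, 0], [0, 0, 0], [0, 0, 0], [0, 0, 0], [0, 0, 0], [0, 0, 0]]' --twist '[[0, 0, 0], [0, 0, 0], [0, 0, 0], [0, 0, 0], [0, 0, 0], [0, 0, 0], [0, 0, 0], [0, 0, 0], [0, 0, 0], [0, 0, 0], [0, 0, 0], [0, 0, 0]]' --grip '[0, 0, 0, 0, 0, 0, 0, -0.25, -0.5, -0.5, -0.5, -0.5]'

```text
time_s: 14.35
tcp_pos: [516.7, -19.4, 39.6]
ee_rot: [0.068, 0.998, -0.0, 0.0]
force: [-2.1, -1.6, 5.4]
gripper_width: 23.5
finger_force: 31.9
```

Request:
apply_moves --travel '[[-0.15, 0, 0], [-0.15, 0, 0], [-0.15, 0, 0], [-0.15, 0, 0], [-0.15, 0, 0], [-0.15, 0, 0]]' --twist '[[0, 0, 0], [0, 0, 0], [0, 0, 0], [0, 0, 0], [0, 0, 0], [0, 0, 0]]' --grip '[-0.5, -0.5, -0.5, -0.5, -0.5, -0.5]'

```text
time_s: 14.95
tcp_pos: [520.3, -19.2, 38.9]
ee_rot: [0.068, 0.998, 0.001, -0.005]
force: [-31.0, 2.9, 33.2]
gripper_width: 23.2
finger_force: 35.6
```

Request:
apply_moves --travel '[[0.25, 0, -0.1], [0.25, 0, -0.1], [0, 0, 0]]' --twist '[[0, 0, 0], [0, 0, 0], [0, 0, 0]]' --grip '[-0.5, -0.5, -0.5]'

```text
time_s: 15.25
tcp_pos: [519.9, -19.2, 40.8]
ee_rot: [0.068, 0.998, 0.0, -0.0]
force: [-0.6, -0.1, -4.2]
gripper_width: 23.4
finger_force: 31.2
```

Request:
apply_moves --travel '[[-0.1, 0, 0], [-0.1, 0, 0], [-0.1, 0, 0]]' --twist '[[0, 0, 0], [0, 0, 0], [0, 0, 0]]' --grip '[-0.5, -0.5, -0.5]'

```text
time_s: 15.55
tcp_pos: [521.0, -19.4, 40.2]
ee_rot: [0.068, 0.998, 0.0, -0.003]
force: [-10.3, 2.3, 2.2]
gripper_width: 23.2
finger_force: 32.0
```

Request:
apply_moves --travel '[[0, 0, -0.1], [-0.1, 0, -0.05], [-0.1, 0, -0.05], [-0.05, 0, 0]]' --twist '[[0, 0, 0], [0, 0, 0], [0, 0, 0], [0, 0, 0]]' --grip '[-0.5, -0.5, -0.5, -0.5]'

```text
time_s: 15.95
tcp_pos: [523.6, -20.0, 42.0]
ee_rot: [0.068, 0.998, -0.0, -0.002]
force: [-8.6, 1.3, -2.1]
gripper_width: 23.4
finger_force: 31.5
```

Request:
apply_moves --travel '[[-0.1, 0, -0.03], [-0.1, 0, -0.02], [-0.1, 0, 0]]' --twist '[[0, 0, 0], [0, 0, 0], [0, 0, 0]]' --grip '[-0.5, -0.5, -0.5]'

```text
time_s: 16.25
tcp_pos: [526.4, -20.4, 42.4]
ee_rot: [0.068, 0.998, -0.0, -0.003]
force: [-8.9, 0.6, -1.0]
gripper_width: 23.3
finger_force: 31.4
```

Request:
apply_moves --travel '[[-0.1, 0, -0.02], [-0.1, 0, 0]]' --twist '[[0, 0, 0], [0, 0, 0]]' --grip '[-0.5, -0.5]'

```text
time_s: 16.45
tcp_pos: [528.4, -20.7, 42.6]
ee_rot: [0.068, 0.998, -0.0, -0.003]
force: [-7.3, 0.6, -2.4]
gripper_width: 23.4
finger_force: 31.4
```

Request:
apply_moves --travel '[[-0.1, 0, -0.02], [0, 0, 0]]' --twist '[[0, 0, 0], [0, 0, 0]]' --grip '[-0.5, -0.5]'

```text
time_s: 16.65
tcp_pos: [529.7, -21.0, 42.9]
ee_rot: [0.068, 0.998, -0.0, -0.002]
force: [-7.2, 2.0, -2.1]
gripper_width: 23.2
finger_force: 31.4
```

Request:
apply_moves --travel '[[-0.1, 0, -0.02], [0, 0, 0]]' --twist '[[0, 0, 0], [0, 0, 0]]' --grip '[-0.5, -0.5]'

```text
time_s: 16.85
tcp_pos: [530.6, -21.0, 43.0]
ee_rot: [0.068, 0.998, -0.0, -0.002]
force: [-7.4, 1.2, -2.6]
gripper_width: 23.4
finger_force: 31.4
```

Request:
apply_moves --travel '[[-0.1, 0, -0.02], [0, 0, 0]]' --twist '[[0, 0, 0], [0, 0, 0]]' --grip '[-0.5, -0.5]'

```text
time_s: 17.05
tcp_pos: [531.4, -21.3, 43.2]
ee_rot: [0.068, 0.998, -0.0, -0.003]
force: [-8.1, 1.6, -0.5]
gripper_width: 23.3
finger_force: 31.5
```

Request:
apply_moves --travel '[[-0.1, 0, -0.02], [0, 0, 0]]' --twist '[[0, 0, 0], [0, 0, 0]]' --grip '[-0.5, -0.5]'

```text
time_s: 17.25
tcp_pos: [531.4, -21.3, 43.1]
ee_rot: [0.068, 0.998, -0.0, -0.004]
force: [-11.8, 2.0, 0.6]
gripper_width: 23.4
finger_force: 31.7
```

Request:
apply_moves --travel '[[-0.1, 0, -0.02], [0, 0, 0]]' --twist '[[0, 0, 0], [0, 0, 0]]' --grip '[-0.5, -0.5]'

```text
time_s: 17.45
tcp_pos: [531.4, -21.2, 43.0]
ee_rot: [0.068, 0.998, 0.0, -0.005]
force: [-16.2, 1.9, 3.6]
gripper_width: 23.5
finger_force: 32.0
```

Request:
apply_moves --travel '[[0.3, 0, 0], [0, 0, 0], [0, 0, 0], [0, 0, 0], [0, 0, -2], [0, 0, -3], [0, 0, -2], [0.36, 4.04, 0], [0.36, 4.04, 0], [0.36, 4.04, 0], [0.36, 4.04, 0], [0, 0, 0]]' --twist '[[0, 0, 0], [0, 0, 0], [0, 0, 0], [0, 0, 0], [0, 0, 0], [0, 0, 0], [0, 0, 0], [0, 0, 0], [0, 0, 0], [0, 0, 0], [0, 0, 0], [0, 0, 0]]' --grip '[-0.5, -0.2, 0, 0, 0, 0, 0, 0, 0, 0, 0, 0]'

```text
time_s: 18.65
tcp_pos: [540.3, 148.0, 114.9]
ee_rot: [0.064, 0.998, 0.001, 0.0]
force: [-0.0, -0.2, 0.3]
gripper_width: 42.6
finger_force: 0.0
```

```bash
python3 - <<'E'
from look import *
look((541.5,142,66),"b1");look((533,-22,66),"b2")
E
```

```text
tcp [540.3 148.  114.9] w 42.6 F [-0.  -0.2  0.3] px [303. 271.] exp [306.8 272. ] size [ 7.6 21.8] ang 90.0
tab [540.6 140.   66. ] in tool [-1.3 -8.  48.9]
tcp [540.5 144.3 114.8] w 42.9 F [ 0.2 -1.2  0.9] px [ 19.  288.5] exp [ 18.3 292.3] size [ 7.2 21. ] ang 90.0
tab [530.8 -20.8  66. ] in tool [ -11.9 -165.    48.7]
```

Request:
apply_moves --travel '[[0.2, 0, 1.4], [0, 0, 2.5], [0, 0, 2.0], [0, 0, 1.3], [0, 0, 0], [0, 0, 0], [0, 0, 0], [0, 0, 0], [0, 0, 0], [0, 0, 0]]' --twist '[[0, 0, 0], [0, 0, 0], [0, 0, 0], [0, 0, 0], [0, 0, 0], [0, 0, 0], [0, 0, 0], [0, 0, 0], [0, 0, 0], [0, 0, 0]]' --grip '[0, 0, 0, 0, 0, -0.25, -0.5, -0.5, -0.5, -0.5]'

```text
time_s: 19.75
tcp_pos: [538.9, 141.2, 43.4]
ee_rot: [0.068, 0.998, 0.0, 0.001]
force: [0.9, -0.8, 4.2]
gripper_width: 23.5
finger_force: 30.9
```

Request:
apply_moves --travel '[[0, 0, -0.15], [-0.1, 0, -0.06], [-0.1, 0, -0.05], [-0.1, 0, -0.05]]' --twist '[[0, 0, 0], [0, 0, 0], [0, 0, 0], [0, 0, 0]]' --grip '[-0.5, -0.5, -0.5, -0.5]'

```text
time_s: 20.15
tcp_pos: [540.3, 140.8, 45.3]
ee_rot: [0.068, 0.998, -0.0, -0.001]
force: [-1.6, 0.4, -3.2]
gripper_width: 22.9
finger_force: 30.3
```

Request:
apply_moves --travel '[[-0.1, 0, -0.02], [-0.1, 0, -0.02]]' --twist '[[0, 0, 0], [0, 0, 0]]' --grip '[-0.5, -0.5]'

```text
time_s: 20.35
tcp_pos: [541.6, 140.7, 45.5]
ee_rot: [0.068, 0.998, -0.0, -0.002]
force: [-7.8, 1.4, -1.5]
gripper_width: 23.5
finger_force: 30.4
```

Request:
apply_moves --travel '[[-0.1, 0, -0.04], [-0.1, 0, -0.03], [-0.1, 0, -0.02]]' --twist '[[0, 0, 0], [0, 0, 0], [0, 0, 0]]' --grip '[-0.5, -0.5, -0.5]'

```text
time_s: 20.65
tcp_pos: [544.0, 140.2, 46.1]
ee_rot: [0.067, 0.998, -0.0, -0.002]
force: [-7.5, 0.6, -2.3]
gripper_width: 23.2
finger_force: 30.3
```

Request:
apply_moves --travel '[[-0.1, 0, -0.02], [-0.1, 0, -0.02], [-0.1, 0, -0.02]]' --twist '[[0, 0, 0], [0, 0, 0], [0, 0, 0]]' --grip '[-0.5, -0.5, -0.5]'

```text
time_s: 20.95
tcp_pos: [547.0, 139.8, 46.7]
ee_rot: [0.068, 0.998, -0.0, -0.002]
force: [-6.8, 0.6, -2.8]
gripper_width: 23.1
finger_force: 30.3
```

Request:
apply_moves --travel '[[-0.1, 0, 0], [-0.1, 0, -0.01], [-0.1, 0, 0]]' --twist '[[0, 0, 0], [0, 0, 0], [0, 0, 0]]' --grip '[-0.5, -0.5, -0.5]'

```text
time_s: 21.25
tcp_pos: [549.9, 139.4, 46.8]
ee_rot: [0.067, 0.998, -0.0, -0.002]
force: [-7.0, -0.2, -1.9]
gripper_width: 22.9
finger_force: 30.3
```

Request:
apply_moves --travel '[[-0.1, 0, -0.02], [0, 0, 0]]' --twist '[[0, 0, 0], [0, 0, 0]]' --grip '[-0.5, -0.5]'

```text
time_s: 21.45
tcp_pos: [551.1, 139.2, 47.0]
ee_rot: [0.068, 0.998, -0.0, -0.002]
force: [-6.3, 1.1, -2.0]
gripper_width: 23.2
finger_force: 30.2
```

Request:
apply_moves --travel '[[-0.1, 0, -0.02], [0, 0, 0]]' --twist '[[0, 0, 0], [0, 0, 0]]' --grip '[-0.5, -0.5]'

```text
time_s: 21.65
tcp_pos: [552.1, 139.1, 47.2]
ee_rot: [0.067, 0.998, -0.0, -0.002]
force: [-6.5, 0.5, -1.6]
gripper_width: 23.3
finger_force: 30.2
```

Request:
apply_moves --travel '[[-0.1, 0, -0.02], [0, 0, 0]]' --twist '[[0, 0, 0], [0, 0, 0]]' --grip '[-0.5, -0.5]'

```text
time_s: 21.85
tcp_pos: [553.1, 138.9, 47.4]
ee_rot: [0.068, 0.998, -0.0, -0.002]
force: [-6.0, 0.3, -2.5]
gripper_width: 22.9
finger_force: 30.2
```

Request:
apply_moves --travel '[[-0.1, 0, -0.02], [0, 0, 0]]' --twist '[[0, 0, 0], [0, 0, 0]]' --grip '[-0.5, -0.5]'

```text
time_s: 22.05
tcp_pos: [553.8, 138.9, 47.6]
ee_rot: [0.068, 0.998, -0.0, -0.002]
force: [-8.1, 1.2, -1.1]
gripper_width: 23.1
finger_force: 30.3
```

Request:
apply_moves --travel '[[-0.1, 0, -0.02], [0, 0, 0]]' --twist '[[0, 0, 0], [0, 0, 0]]' --grip '[-0.5, -0.5]'

```text
time_s: 22.25
tcp_pos: [553.9, 138.9, 47.6]
ee_rot: [0.067, 0.998, -0.0, -0.003]
force: [-10.6, 1.0, 0.6]
gripper_width: 23.1
finger_force: 30.5
```

Request:
apply_moves --travel '[[-0.1, 0, -0.02], [0, 0, 0]]' --twist '[[0, 0, 0], [0, 0, 0]]' --grip '[-0.5, -0.5]'

```text
time_s: 22.45
tcp_pos: [554.0, 138.9, 47.6]
ee_rot: [0.067, 0.998, -0.0, -0.004]
force: [-14.6, 1.1, 3.2]
gripper_width: 23.3
finger_force: 30.7
```

Request:
apply_moves --travel '[[0.3, 0, 0], [0, 0, 0], [0, 0, 0], [0, 0, 0], [0, 0, -2], [0, 0, -4.2], [-0.4, -4, -2], [-0.4, -4, -2], [-0.4, -4, -2], [-0.4, -4, -2], [0, 0, 0], [0, 0, 0]]' --twist '[[0, 0, 0], [0, 0, 0], [0, 0, 0], [0, 0, 0], [0, 0, 0], [0, 0, 0], [0, 0, 0], [0, 0, 0], [0, 0, 0], [0, 0, 0], [0, 0, 0], [0, 0, 0]]' --grip '[-0.5, -0.2, 0, 0, 0, 0, 0, 0, 0, 0, 0, 0]'

```text
time_s: 23.65
tcp_pos: [550.0, -23.0, 191.8]
ee_rot: [0.069, 0.998, 0.0, 0.001]
force: [-0.1, 0.6, 0.6]
gripper_width: 42.5
finger_force: 0.0
```

```bash
python3 - <<'E'
from look import *
look((555,140,66),"d1");look((533,-22,66),"d2");look((494,-183.5,66),"d3")
im=cv2.imread("pics/d1.png");c=optics.get_calibration("wrist");print(ray(c,0,0)[0])
for z,x,y in ((66,555.5,140.5),(66,533,-22),(78,638.5,129),(78,616.5,-34),(78,593.5,-197)): print(np.round(proj(c,(x,y,z)),1))
E
```

```text
tcp [550.  -23.  191.8] w 42.5 F [-0.1  0.6  0.6] px [538.5 202. ] exp [541.3 205.5] size [ 7.2 22.3] ang 90.0
tab [552.1 137.9  66. ] in tool [ 20.3 159.5 125.9]
tcp [549.6 -21.5 191. ] w 42.6 F [-0.3  0.2 -0.5] px [313. 204.] exp [313.3 207.3] size [ 7.2 21.6] ang 90.0
tab [530.6 -21.9  66. ] in tool [ 18.9  -3.1 125. ]
tcp [549.4 -20.7 190.6] w 42.4 F [ 0.7  0.5 -0.6] px [ 78.5 184.5] exp [ 78.7 184.3] size [ 7.8 21.9] ang 90.0
tab [ 494.1 -183.7   66. ] in tool [  32.9 -168.9  124.6]
[471.34619628 -11.12108176 332.99028961]
[539.6 209.4]
[312.1 208.4]
[528.2 321. ]
[311.2 320.7]
[ 93.7 319.2]
```

View pics/d1.png

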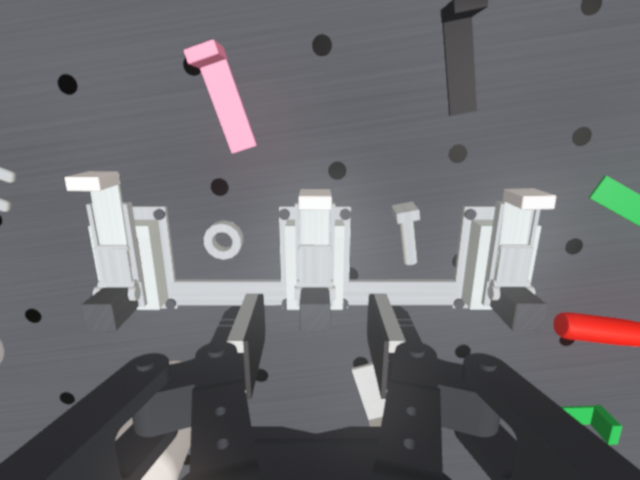

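Right tab still drawn (95,182), others pushed in: middle tab (316,200), left (528,198). I'll check tab-to-lug distances numerically.

```bash
python3 - <<'E'
import cv2,numpy as np
for n,col,r0,r1 in (("w1",318,255,290),("d2",314,285,338)):
    im=cv2.imread(f"pics/{n}.png").mean(2)
    print(n,r0,im[r0:r1,col-5:col+6].mean(1).round().astype(int).tolist())
    rr=(r0+r1)//2
im=cv2.imread("pics/d2.png").mean(2);print(im[310:322,290:340].mean(0).round().astype(int).tolist())
print(im[185:215,309:318].mean(1).round().astype(int).tolist())
im=cv2.imread("pics/w1.png").mean(2);print(im[150:178,313:322].mean(1).round().astype(int).tolist())
im=cv2.imread("pics/d1.png");o=cv2.resize(im[160:340,60:170],None,fx=3.3,fy=3.3,interpolation=2);o=np.hstack([o,cv2.resize(im[160:340,470:560],None,fx=3.3,fy=3.3,interpolation=2)]);cv2.imwrite("pics/dz.png",o);print(o.shape)
E
```

```text
w1 255 [98, 98, 97, 98, 104, 116, 122, 122, 122, 122, 122, 121, 121, 121, 121, 121, 121, 120, 120, 120, 120, 120, 119, 119, 119, 119, 119, 118, 118, 116, 114, 114, 116, 116, 115]
d2 285 [215, 216, 208, 171, 120, 100, 98, 98, 98, 98, 97, 97, 97, 97, 96, 96, 96, 95, 95, 97, 106, 116, 120, 120, 120, 120, 119, 119, 119, 119, 119, 119, 118, 118, 118, 118, 118, 118, 117, 117, 117, 117, 117, 117, 116, 116, 115, 112, 111, 113, 113, 113, 112]
[128, 128, 128, 128, 128, 128, 124, 115, 114, 117, 119, 119, 119, 119, 119, 119, 119, 119, 118, 118, 118, 118, 118, 118, 119, 119, 119, 119, 119, 119, 119, 119, 119, 119, 119, 119, 119, 119, 118, 124, 128, 129, 129, 129, 129, 129, 129, 129, 129, 129]
[119, 119, 119, 119, 128, 151, 164, 167, 168, 168, 169, 178, 207, 237, 250, 253, 254, 253, 254, 254, 254, 254, 254, 253, 251, 241, 235, 234, 234, 234]
[115, 115, 115, 116, 118, 119, 128, 151, 164, 169, 192, 231, 249, 254, 254, 254, 254, 254, 254, 254, 254, 252, 243, 237, 235, 235, 235, 235]
(594, 660, 3)
```

View pics/dz.png

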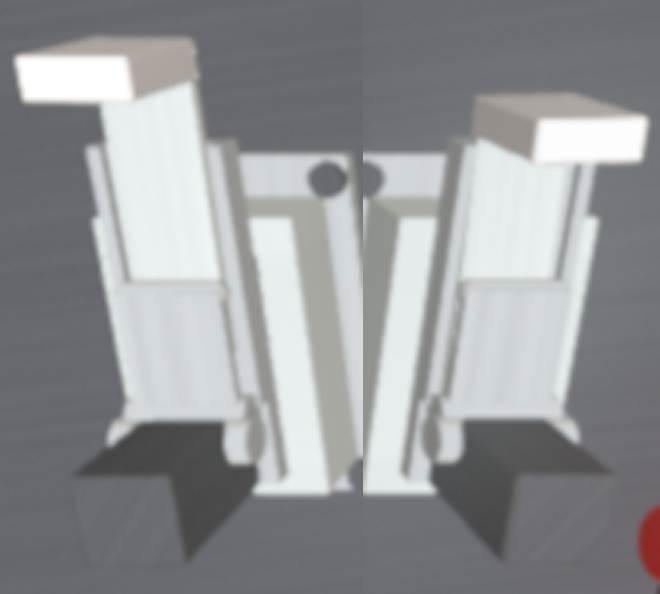

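```bash
python3 - <<'E'
from h import *
import pickle
c1=pickle.load(open("c1.pkl","rb"));c=optics.get_calibration("wrist");print(telemetry.read_state()['tcp_pos'].round(1))
ex=np.array([.9905,-.1365,0])
for cc,u,a,b,l1,l2 in ((c1,318,160.7,172,259.5,284.5),(c,314,197.3,210,305,331.5)):
    t=(atz(cc,u,a,66)+atz(cc,u,b,66))/2;l=(atz(cc,u,l1,78)+atz(cc,u,l2,78))/2
    print(t.round(1),l.round(1),round(float((t-l)@ex),1))
f=lambda p,o:(o+p[0]/3.3,160+p[1]/3.3)
sh=np.array([0.6,-2.3,1.2])
for n,p,z in (('tabR',f((73.5,78),60),66),('lugR',f((129,518),60),78),('tabL',f((590-363,139),470),66),('lugL',f((558-363,518),470),78)): print(n,(atz(c,*p,z)+sh*[1,1,0]).round(1))
E
```

```text
[549.3 -20.5 190.4]
[530.1 -21.8  66. ] [616.  -33.5  78. ] -86.7
[529.8 -20.2  66. ] [614.9 -31.6  78. ] -85.8
tabR [ 494.4 -182.8   66. ]
lugR [ 592.8 -194.6   78. ]
tabL [550.6 137.4  66. ]
lugL [635.7 127.2  78. ]
```

Both strong cards are home (tab–lug distance back at the home value); the right stands 13 mm drawn. Next, go over the right lug.

Request:
apply_moves --travel '[[-1.37, -3.35, 0.8], [-1.37, -3.35, 0.8], [-1.37, -3.35, 0.8], [-1.37, -3.35, 0.8], [-1.34, -3.35, 0.8], [0, 0, 1.5], [0, 0, 1.5], [0, 0, 0], [0, 0, 0]]' --twist '[[0, 0, 0], [0, 0, 0], [0, 0, 0], [0, 0, 0], [0, 0, 0], [0, 0, 0], [0, 0, 0], [0, 0, 0], [0, 0, 0]]' --grip '[0.2, 0.2, 0.2, 0.2, 0.2, 0.2, 0.2, 0.2, 0.2]'

```text
time_s: 24.7
tcp_pos: [594.4, -195.0, 120.5]
ee_rot: [0.067, 0.998, 0.0, -0.001]
force: [-0.0, 0.4, 0.5]
gripper_width: 51.0
finger_force: 0.0
```

```bash
python3 - <<'E'
from look import *
look((494,-183.5,66),"e1");c=optics.get_calibration("wrist")
print(np.round(proj(c,(593.5,-196,78)),1),np.round(proj(c,(410,357,4)),1))
E
```

```text
Traceback (most recent call last):
  File "look.py", line 8, in look
    i=min(range(1,n),key=lambda i:np.hypot(*(ce[i]-u))+(1e4 if st[i,4]<150 else 0))
ValueError: min() iterable argument is empty
```

View pics/e1.png

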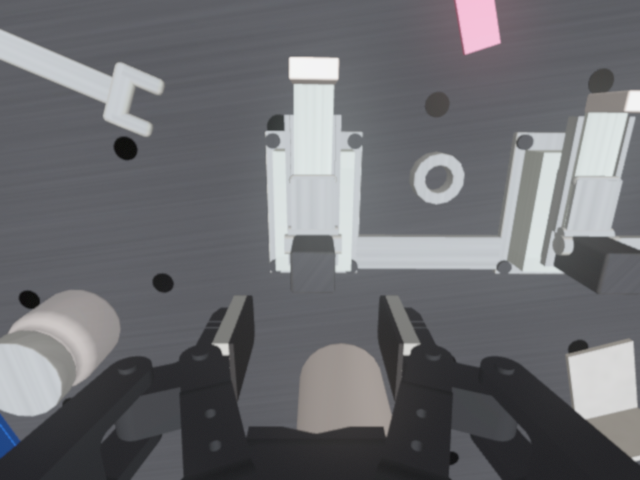

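Lug top at (313,270) centred between fingers (249/381); the bottle stands close behind, at (345,390), so I check its clearance.

```bash
python3 - <<'E'
from h import *
ct=optics.get_calibration("top");cs=optics.get_calibration("scene");c=optics.get_calibration("wrist")
print('bottle front base(scene, far edge) ',atz(cs,221,319,0).round(),'cap',tri([ray(ct,404,163),ray(cs,206,254)]).round(), 'top cap@170',atz(ct,404,163,170).round(),atz(cs,206,254,165).round())
print('near edge base (wrist)',atz(c,340,346,0).round())
print('lug',atz(c,313.5,270,78).round(1),telemetry.read_state()['tcp_pos'].round(1))
E
```

```text
bottle front base(scene, far edge)  [ 748. -189.    0.] cap [ 720. -191.  167.] top cap@170 [ 719. -190.  170.] [ 718. -192.  165.]
near edge base (wrist) [ 693. -190.    0.]
lug [ 592.9 -197.5   78. ] [ 594.7 -195.5  121.2]
```

Request:
apply_moves --travel '[[0, -0.15, 2], [0, 0, 2.5], [0, 0, 1.9], [0, 0, 0.5], [0, 0, 0], [0, 0, 0], [0, 0, 0], [0, 0, 0], [0, 0, 0], [0, 0, 0]]' --twist '[[0, 0, 0], [0, 0, 0], [0, 0, 0], [0, 0, 0], [0, 0, 0], [0, 0, 0], [0, 0, 0], [0, 0, 0], [0, 0, 0], [0, 0, 0]]' --grip '[0.2, 0.2, 0.2, 0.2, 0, -0.25, -0.6, -0.6, -0.6, -0.6]' --squeeze 60

```text
time_s: 25.75
tcp_pos: [595.2, -198.6, 53.6]
ee_rot: [0.068, 0.998, 0.0, 0.001]
force: [-1.1, 1.8, 7.2]
gripper_width: 22.7
finger_force: 59.1
```

Request:
apply_moves --travel '[[0, 0, -0.3], [0, 0, -0.5], [0, 0, -0.5], [0, 0, -0.5], [0, 0, -0.5], [0, 0, -0.5], [0, 0, 0]]' --twist '[[0, 0, 0], [0, 0, 0], [0, 0, 0], [0, 0, 0], [0, 0, 0], [0, 0, 0], [0, 0, 0]]' --grip '[-0.6, -0.6, -0.6, -0.6, -0.6, -0.6, -0.6]'

```text
time_s: 26.45
tcp_pos: [594.5, -198.8, 80.9]
ee_rot: [0.068, 0.998, -0.0, 0.001]
force: [-0.1, -0.2, -3.4]
gripper_width: 23.0
finger_force: 59.0
```

Request:
apply_moves --travel '[[0, 0, -1.5], [0, 0, -2.5], [0, 0, -2.5], [0.5, 1.1, -1.5], [1.0, 2.3, 0], [1.4, 3.2, 0], [1.4, 3.2, 0], [1.4, 3.2, 0], [1.4, 3.2, 0], [1.4, 3.2, 0], [1.4, 3.2, 0], [1.4, 3.2, 0]]' --twist '[[0, 0, 0], [0, 0, 0], [0, 0, 0], [0, 0, 0], [0, 0, 0], [0, 0, 0], [0, 0, 0], [0, 0, 0], [0, 0, 0], [0, 0, 0], [0, 0, 0], [0, 0, 0]]' --grip '[-0.6, -0.6, -0.6, -0.6, -0.6, -0.6, -0.6, -0.6, -0.6, -0.6, -0.6, -0.6]'

```text
time_s: 27.65
tcp_pos: [515.9, 74.3, 160.3]
ee_rot: [0.067, 0.998, 0.0, 0.0]
force: [1.0, 0.3, -3.6]
gripper_width: 22.8
finger_force: 59.4
```

Request:
apply_moves --travel '[[1.4, 3.2, 0], [1.4, 3.2, 0], [1.4, 3.2, 0], [1.4, 3.2, 0], [1.4, 3.2, 0], [1.2, 2.7, 0], [1.0, 2.3, 0], [0.65, 1.4, 0], [0.2, 0.4, 0], [0, 0, 0], [0, 0, 0]]' --twist '[[0, 0, 0], [0, 0, 0], [0, 0, 0], [0, 0, 0], [0, 0, 0], [0, 0, 0], [0, 0, 0], [0, 0, 0], [0, 0, 0], [0, 0, 0], [0, 0, 0]]' --grip '[-0.6, -0.6, -0.6, -0.6, -0.6, -0.6, -0.6, -0.6, -0.6, -0.6, -0.6]'

```text
time_s: 28.75
tcp_pos: [448.9, 310.3, 160.0]
ee_rot: [0.069, 0.998, -0.0, 0.0]
force: [-0.2, 0.0, -4.5]
gripper_width: 22.9
finger_force: 59.4
```

```bash
python3 - <<'E'
from h import *
s=telemetry.read_state();c=optics.get_calibration("wrist");im=optics.camera("wrist");print(s['tcp_pos'].round(1),s['force'].round(1),s['gripper_width'])
for p in ((510,409,25),(495,277,25),(310,302,25),(321,441,25),(410,357,4)): 
    u=proj(c,p);print(np.round(u))
for i in range(1): cv2.imwrite("pics/t1.png",im)
E
```

```text
[448.9 310.3 160. ] [-0.2  0.  -4.5] 22.85450907750532
[450. 282.]
[284. 286.]
[276.  24.]
[492.  10.]
[370. 162.]
```

View pics/t1.png

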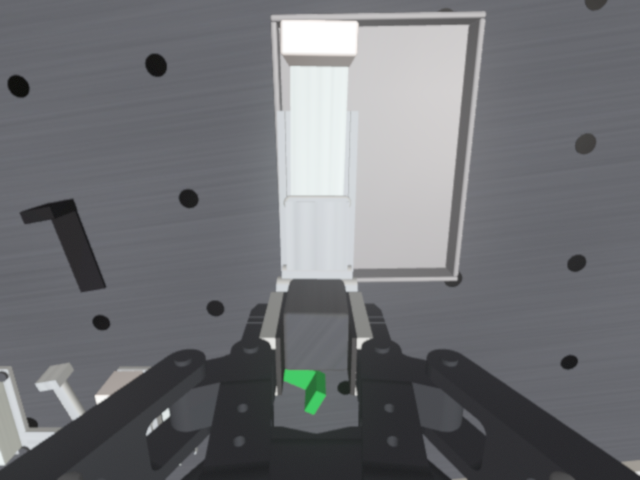

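The clip is held upright with its card (tab at (318,40)); tray rim corners visible at (275,18), (484,14), (457,281). The tray centre is still about 45 mm to the left.

```bash
python3 - <<'E'
from h import *
from scipy.spatial.transform import Rotation as Ro
s=telemetry.read_state();c=optics.get_calibration("wrist")
a,b,d=[atz(c,*p,25) for p in ((275,18),(484,14),(457,281))]
ctr=(a+d)/2;print(a.round(),b.round(),d.round(),np.linalg.norm(a-b).round(),np.linalg.norm(b-d).round(),ctr.round(1))
Rt=Ro.from_quat(s['ee_rot']).as_matrix();print((Rt.T@(ctr-s['tcp_pos'])).round(1),s['tcp_pos'].round(1))
ux=(d-b)/np.linalg.norm(d-b);print('tray x in tool',(Rt.T@ux).round(3))
E
```

```text
[307. 302.  25.] [323. 436.  25.] [510. 414.  25.] 135.0 188.0 [408.3 358.2  25. ]
[ 46.9  41.9 135. ] [449.  310.3 160. ]
tray x in tool [-1.     0.021  0.   ]
```

Request:
apply_moves --travel '[[0.7, 1.6, 0], [0.7, 1.8, 0], [0.3, 0.8, 1.5], [0, 0, 2.5], [0, 0, 2.5], [0, 0, 2.0], [0, 0, 1.2], [0, 0, 0.5], [0, 0, 0], [0, 0, 0]]' --twist '[[0, 0, 0], [0, 0, 0], [0, 0, 0], [0, 0, 0], [0, 0, 0], [0, 0, 0], [0, 0, 0], [0, 0, 0], [0, 0, 0], [0, 0, 0]]' --grip '[-0.6, -0.6, -0.6, -0.6, -0.6, -0.6, -0.6, -0.6, -0.6, -0.6]'

```text
time_s: 29.8
tcp_pos: [437.6, 356.2, 58.7]
ee_rot: [0.068, 0.998, 0.0, 0.0]
force: [0.5, 0.7, -4.6]
gripper_width: 22.9
finger_force: 59.5
```

Request:
apply_moves --travel '[[0, 0, 0.15], [0, 0, 0.15], [0, 0, 0]]' --twist '[[0, 0, 0], [0, 0, 0], [0, 0, 0]]' --grip '[-0.6, -0.6, -0.6]'

```text
time_s: 30.1
tcp_pos: [437.2, 355.8, 55.2]
ee_rot: [0.068, 0.998, 0.0, 0.0]
force: [-0.4, 0.8, -4.0]
gripper_width: 23.0
finger_force: 59.5
```

Request:
apply_moves --travel '[[0, 0, 0.1], [0, 0, 0.1], [0, 0, 0]]' --twist '[[0, 0, 0], [0, 0, 0], [0, 0, 0]]' --grip '[-0.6, -0.6, -0.6]'

```text
time_s: 30.4
tcp_pos: [437.0, 355.7, 52.8]
ee_rot: [0.068, 0.998, -0.0, -0.0]
force: [-0.3, -0.3, -3.6]
gripper_width: 23.0
finger_force: 59.5
```

Request:
apply_moves --travel '[[0, 0, 0.1], [0, 0, 0]]' --twist '[[0, 0, 0], [0, 0, 0]]' --grip '[-0.6, -0.6]'

```text
time_s: 30.6
tcp_pos: [437.1, 355.7, 51.8]
ee_rot: [0.068, 0.998, -0.0, -0.0]
force: [-1.2, -1.4, -3.4]
gripper_width: 23.2
finger_force: 59.5
```

Request:
apply_moves --travel '[[0, 0, 0.08], [0, 0, 0]]' --twist '[[0, 0, 0], [0, 0, 0]]' --grip '[-0.6, -0.6]'

```text
time_s: 30.8
tcp_pos: [437.3, 355.8, 51.6]
ee_rot: [0.068, 0.998, 0.0, 0.0]
force: [-1.2, -1.2, 1.0]
gripper_width: 22.9
finger_force: 60.2
```

Request:
apply_moves --travel '[[0, 0, 0.08], [0, 0, 0]]' --twist '[[0, 0, 0], [0, 0, 0]]' --grip '[-0.6, -0.6]'

```text
time_s: 31.0
tcp_pos: [437.4, 355.9, 51.4]
ee_rot: [0.068, 0.998, 0.0, 0.0]
force: [-3.0, -3.2, 10.1]
gripper_width: 23.0
finger_force: 61.3
```

Request:
apply_moves --travel '[[0, 0, -0.1], [0, 0, 0], [0, 0, 0], [0, 0, 0], [0, 0, 0], [0, 0, -1.5], [0, 0, -3], [0, 0, -4], [0, 0, -4], [0, 0, 0], [0, 0, 0], [0, 0, 0]]' --twist '[[0, 0, 0], [0, 0, 0], [0, 0, 0], [0, 0, 0], [0, 0, 0], [0, 0, 0], [0, 0, 0], [0, 0, 0], [0, 0, 0], [0, 0, 0], [0, 0, 0], [0, 0, 0]]' --grip '[-0.6, -0.3, -0.1, 0.2, 0.2, 0.2, 0.2, 0.2, 0.2, 0.2, 0.2, 0.2]'

```text
time_s: 32.2
tcp_pos: [436.8, 355.4, 176.0]
ee_rot: [0.068, 0.998, -0.0, -0.0]
force: [-0.8, -0.5, -0.2]
gripper_width: 51.2
finger_force: 0.0
```

```bash
python3 - <<'E'
from look import *
look((340,369,64),"f1")
ct=optics.get_calibration("top");im=optics.camera("top")
# compare bystander regions and the rack's clips with the first picture
im0=cv2.imread("pics/top0.png");d=cv2.absdiff(im,im0).max(2)>60
n,l,st,ce=cv2.connectedComponentsWithStats(d.astype(np.uint8))
for i in range(1,n):
    if st[i,4]>15: print(st[i])
for q in ("card_left","card_left_tab"):
  for r in models.boxes_of(q,"wrist")[:3]: l_,t,w,h=r["extent"];print(q,round(r["score"],2),[round(x) for x in (l_*640,t*480,w*640,h*480)])
E
```

```text
tcp [436.8 355.4 176. ] w 51.2 F [-0.8 -0.5 -0.2] px [319.5  78. ] exp [318.3  84.9] size [ 9.9 22.8] ang 90.0
tab [336.3 370.2  66. ] in tool [101.5   1.2 110.1]
[394 230  15  15 180]
[388 272  16  12 145]
[   0  291   67  189 4230]
[ 52 297  23  61 219]
[ 67 302  37  49 517]
[112 314  32  24 436]
[104 316   6  10  28]
[139 316  11  44 151]
[ 96 325  16  12  75]
[ 38 345   9  10  23]
[121 367  14   7  35]
[ 18 444  13   9  37]
[  5 474   7   6  33]
card_left 0.79 [57, 374, 37, 31]
card_left 0.66 [244, 368, 38, 47]
card_left 0.22 [1, 372, 162, 83]
card_left_tab 0.83 [244, 363, 38, 54]
card_left_tab 0.61 [55, 375, 43, 31]
card_left_tab 0.32 [0, 372, 163, 85]
```

The clip stands level where it was set down, and nothing else has changed; hand in.

```bash
python3 -c "
from bench import bot
print(bot.finish_job())"
```

```text
the job is handed in; nothing more can be done
None
```

The job is handed in, with no verdict shown: the right clip was the weak one (0.5 N or less, against 5–7 N for the others) and now stands in the tray with its card in its jaws, and the left and middle cards are home; however, one push on the middle card bound and reached 31 N (45 N with the upward force), over your 25 N limit, and I viewed 11 pictures instead of 10.

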